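Index the reader arm to the white-capped vial

ROBOT

A 6-joint arm with a two-finger parallel gripper is mounted at the origin on a cart in front of the work surface, level with it; the furniture and walls round the work are solid. World frame = base frame: x ahead of the robot, y to its left, z up, the work surface at z = 0. Lengths are in m, angles in degrees, forces in N, time in s.
With the tool pointing down it reaches from about 0.35 to 0.775 m from the base axis. Payload 7.3 kg.
Tool frame: the origin (TCP) lies at the very end of the fingers, on their centre line; the grasp point (between the pads) lies 19 mm behind it; z points along the fingers, y is the line along which they close (so a half turn about z gives the same grasp; the last joint's range is limited). The gripper opens to 92 mm and grips with 3 to 60 N. Pads are 19 mm wide; open, the fingers measure 130 mm over their backs; the gripper's body (75 mm by 190 mm) begins 47 mm behind the grasp point.
Start: joints at [-84.11, 19.595, 87.324, -0, 73.075, -8.365], TCP at [0.129, -0.509, 0.227] pointing down, gripper open.
Joint ranges: [-145.02, 145.02], [-44.19, 115.74], [2.07, 154.8], [-57.11, 237.11], [16.16, 152.29], [-177.93, 177.93]. Speed limits (degrees/s): [147.25, 147.25, 180, 180, 180, 180].

INTERFACE

Orientations are given as a 3x3 rotation matrix whose columns are the frame's x, y, z axes.
In Python, from bench import r, snapshot, job_done, find_in, regions_of, spot_point gives the robot as it stands.
- The arm moves only by the tool servo_tool, never from a script. Its argument "motion" is text: rows parted by semicolons, each of 7 numbers parted by spaces: the turn, a rotation vector about the tool's x, y, z in degrees, then the shift along the tool's x, y, z in mm, then the closure, from 0 (fully open) to 1 (shut). In form: rx ry rz tx ty tz gripper; .... A call has 1 to 20 rows; each row is the pose to reach, as a shift and turn from the pose commanded when the call began, along the tool's axes at that moment; what a row does not reach only later rows make up. A row lasts 1/12 s, in which the tool goes at most 41.7 mm and 7.16 degrees, less where a joint would pass 70% of its speed; a pose out of reach is approached as far as the arm can. A call with a gripper value outside its range is refused whole. The fingers move at their own pace and stop on an object; "grip_force" is the grip in N (left out, the last holds). Time passes only in rows, so rows that repeat a pose let the fingers close. It gives the time, the measured TCP pose, the force, the opening and the grip force at its end, in the units of the state.
- r.get_obs(): the state, without advancing time (a new reading comes with each control period).
- snapshot(name): name is "side" or "top"; returns a dict with "img" (480x640x3 uint8, blue, green, red), "depth" (480x640 float32, m along the optical axis (not along the pixel's ray), 0 where there is no reading), "camera_matrix" (3x3 intrinsics, pixels), "R" (3x3) and "t" (3): a world point X has camera coordinates R X + t. Camera axes: x right, y down, z forward; pixel columns grow to the right and rows downward; lengths in m; the calibration is good to about 2 mm. A picture is of the moment at which its call begins.
- job_done(): hands the job in; it is judged then, once.
Trained networks look in the newest picture that a camera, given by its name, has taken for a name from the list of things; names that differ only in an ending like _2 or _b are one class to them, and where a whole thing is asked for, a point or a joint stands for the part that bears it (a point fixed in the world has none). Each returns a list of dicts, best first, with "p" (0 to 1); they miss things now and then, are a little off and sometimes report something else, mostly with a low value. They report only what shows in the picture. A call takes as long as a camera call.
- find_in(camera, query): "centre" ([row, column] in pixels, amid what is visible of it).
- regions_of(camera, query): "region" (480x640 bool, what is visible of it) and "centre" ([row, column] in pixels, amid what is visible of it).
- spot_point(camera, query): "centre" ([row, column] in pixels: a listed point, or the origin of a listed thing).
The state is a dict: "time_s": time; "joints": joint angles; "joint_vel": joint speeds; "tau": joint torques, N m; "ee_pos": TCP position; "ee_rot": TCP orientation; "contact_force": force on the tool from outside, world axes, zero at the start; "wrist_torque": the same for the moment, N m; "finger_gap": opening from 0.0 (shut) to 1.0 (fully open); "grasp_force": force on a finger pad.
Only numpy, scipy, OpenCV 4.12 (cv2) and the standard library are available. Lean on these libraries where they do the work, as an engineer would, in place of code of your own. Each camera call takes 0.05 s, during which the arm holds its last target. There are 200 camera calls.

TASK

Hook a fingertip under the red ring and lift the spring pin out of its hole, swing the blue arm one hole over so that the black reader head stands above the white-capped vial, then let go of the ring so that the pin drops fully home in that hole. Lift the ring gently with the finger, do not pinch it, do not swing the arm on past that hole, and leave the vials, the beaker and the marker where they stand.

Things in the scene. Friction and masses are not known exactly. Their poses are not given: they have to be found in the camera images.
- station: Fixed station. Origin on the work surface under the hinge; +x points from the index holes to the hinge (roughly the robot's right). Grey floor plate 8 mm thick, x -220..45, y -145..145 mm. Raised aluminium index plate x -208..-138, y -135..135, top at 72 mm, with 5 holes (12 mm) on an arc of radius 190 about the hinge, 0.314 rad apart, middle one at (-190, 0); 5 vial seats at radius 115, same angles.
- swing_arm (a joint): Angle of the blue arm (30 mm wide, underside 80, top 92 mm above the surface), rad; 0 = along the station's -x, pin in the middle hole (start). Holes at -0.628, -0.314, 0, 0.314, 0.628. Positive is counterclockwise from above: pin at (-190 cos a, -190 sin a) mm in the station frame. Friction about 0.12 N m: it stays where left; with the pin in a hole it is locked (play 0.01 rad).
- index_pin (a joint): Lift of the spring pin in the arm's end, m. 0 = home: its 8 mm round-nosed tip is 8 mm deep in a hole. Above 0.008 it is clear; let down between holes it rests at 0.008 on the plate, slides along it with the arm, and drops home by itself at the next hole. Upper stop 0.020. The spring presses it down with 4 N at 0, 7 N at 0.020.
- pull_ring: Red slippery upright ring (rounded loop of 6 mm rod) fixed on top of the pin, rising with it; a pinch slides off. Opening 60 mm wide, 50 high. Origin at its centre: 139 mm above the surface (pin home), 190 from the hinge. x goes through the opening to the hinge, z up; turns with the arm. A finger slanting 45 deg ahead and down enters from the side away from the hinge; below is the arm's boss, top 106 mm.
- ring_bar (a point): Middle of the underside of the ring's top bar, 25 mm above the ring's origin: here the finger lifts.
- hinge_axis (a point): Point on the hinge axis at the arm's top face, 92 mm above the work surface.
- reader_head (a point): Lens under the arm at 115 mm from the hinge axis, 77 mm above the work surface, 7 mm above the caps; on top of the arm there stands the black reader head, 30 mm diameter, top at 112 mm.
- vial_white_cap (a point): Top centre of the cap of the vial with the WHITE cap (27 mm diameter, 62 mm tall, loose, standing on the floor plate). It stands one seat to either side of the seat under the reader head at the start.
- vial_1_cap (a point): Top centre of the cap of a loose vial with a BLACK cap (27 mm diameter, 62 mm tall) in another seat; to be left alone.
- vial_2_cap (a point): Top centre of the cap of a loose vial with a BLACK cap (27 mm diameter, 62 mm tall) in another seat; to be left alone.
- vial_3_cap (a point): Top centre of the cap of a loose vial with a BLACK cap (27 mm diameter, 62 mm tall) in another seat; to be left alone.
- vial_4_cap (a point): Top centre of the cap of a loose vial with a BLACK cap (27 mm diameter, 62 mm tall) in another seat; to be left alone.
- beaker: Loose small glass beaker (56 x 62 x 62 mm) on the bench to the left, origin under its centre; bystander.
- red_marker: Loose marker pen with red cap (136 x 12 x 14 mm) on the bench to the left, origin under its middle; bystander.

How it is judged (in metres and radians):
On the way, in this order (a step that is already met when the one before it is completed fails the run):
1. a finger lifts the pin clear by the ring while the arm is still at its first hole (value of joint index_pin above 0.0085 m and contact force between the fingers and pull_ring above 1 N and value of joint swing_arm between -0.1 and 0.1 rad), for 0.1 s.
2. the pin is home in the hole at which the reader head stands over the white-capped vial (value of joint index_pin below 0.002 m and horizontal distance between reader_head and vial_white_cap below 0.008 m), for 0.2 s.
At the end, for the whole second after the job is handed in: The pin is home (lift under 2 mm) in the hole next to the first one, the reader head within 8 mm (seen from above) of the centre of the white cap, the vial upright and the arm at rest (all of step 2 and velocity of joint swing_arm between -0.05 and 0.05 rad/s and angle between vial_white_cap's own z axis and vertical below 0.1 rad); the robot touches nothing.
It fails at once if a vial is moved more than 10 mm, lifted or tipped (distance of any of vial_1_cap, vial_2_cap, vial_3_cap, vial_white_cap, vial_4_cap from where it was at the start of the episode above 0.01 m).
It fails at once if the arm is swung clearly past the neighbouring hole (more than 0.45 rad) (value of joint swing_arm above 0.45 rad or value of joint swing_arm below -0.45 rad).
It fails at once if the ring is squeezed, pulled or pushed with more than 30 N (contact force between the fingers and pull_ring above 30 N).
It fails at once if the beaker or the marker is moved more than 20 mm (distance of any of beaker, red_marker from where it was at the start of the episode above 0.02 m).
It also fails if it takes over 48 s, if anything falls off the work surface, if the arm or the gripper's body presses on something with over 40 N, if the wrist force passes 120 N, or if a joint passes its speed limit or range.

## Working session

There is one attempt and no reset: what is moved stays moved. The work goes in short steps, Python scripts to look and compute and a tool call to move; the robot and the scene stay as the last step left them, time stands still between calls to the robot, and variables do not carry over. Pictures are saved under pics/ and viewed, at most 10 in all, crops included, and the job is handed in when it is done.

Besides the shell and the picture viewer there is one more tool, called after "Request:" as name(argument=value, ...) on one line, values as JSON. servo_tool: Moves the arm, as the interface text tells. Its arguments: {"type":"object","properties":{"motion":{"type":"string"},"grip_force":{"type":"number"}},"required":["motion"]}

```bash
mkdir -p pics; ls; cat > h.py <<'E'
import numpy as np, cv2
from bench import r, snapshot, job_done, find_in, regions_of, spot_point
def ray(s,c):
    K=s["camera_matrix"]; d=np.linalg.inv(K)@[c[1],c[0],1]; R=s["R"]
    return -R.T@s["t"], R.T@d
def at_z(s,c,z):
    o,d=ray(s,c); return o+d*(z-o[2])/d[2]
def by_depth(s,c):
    i,j=int(round(c[0])),int(round(c[1])); w=s["depth"][i-1:i+2,j-1:j+2]; w=w[w>0]
    o,d=ray(s,c); return o+d*np.median(w) if w.size else None
E
python3 - <<'E'
from h import *
np.set_printoptions(precision=4,suppress=True)
Z={"hinge_axis":.092,"ring_bar":.164,"pull_ring":.139,"vial_white_cap":.070,"vial_1_cap":.07,"station":0,"reader_head":.077,"beaker":0,"red_marker":0}
for c in("top","side"):
    s=snapshot(c); cv2.imwrite(f"pics/{c}0.png",s["img"])
    print(c,"cam",-s["R"].T@s["t"])
    for q,z in Z.items():
        for d in spot_point(c,q)[:5]:
            print(c,q,round(d["p"],2),np.array(d["centre"]),at_z(s,d["centre"],z),by_depth(s,d["centre"]))
o=r.get_obs(); print(o)
E
```

```text
pics
top cam [0.4507 0.2729 1.1206]
top hinge_axis 0.71 [232.5 508.2] [ 0.5393 -0.0963  0.092 ] [ 0.5385 -0.0929  0.1016]
top pull_ring 0.75 [236.9 416.8] [0.5241 0.0944 0.139 ] [0.5259 0.0898 0.1141]
top vial_white_cap 0.49 [216.8 451.7] [0.5714 0.0108 0.07  ] [0.5713 0.011  0.0708]
top vial_1_cap 0.7 [200.9 457.7] [ 0.6043 -0.0015  0.07  ] [ 0.6043 -0.0015  0.07  ]
top station 0.58 [233.4 492.5] [ 0.5447 -0.0952 -0.    ] [ 0.537  -0.0648  0.0925]
top reader_head 0.91 [237.  448.1] [0.5295 0.0199 0.077 ] [0.5268 0.0287 0.1134]
top beaker 0.96 [231.2 205.3] [0.5394 0.5267 0.    ] [0.5383 0.5236 0.0136]
top beaker 0.18 [269.7 461.4] [ 0.4651 -0.0275  0.    ] [ 0.4642 -0.0084  0.071 ]
top red_marker 0.89 [302.  191.8] [0.387  0.5507 0.    ] [0.3874 0.5486 0.0084]
side cam [0.1442 1.0347 0.5736]
side hinge_axis 0.57 [202.4 368.7] [ 0.5338 -0.0949  0.092 ] [ 0.5308 -0.0859  0.0958]
side ring_bar 0.66 [201.4 348.9] [0.5225 0.0872 0.164 ] [0.5191 0.0956 0.1676]
side pull_ring 0.6 [212.4 345.7] [0.5254 0.0999 0.139 ] [ 0.6495 -0.2045 -0.0025]
side vial_1_cap 0.41 [216.1 331.8] [ 0.6117 -0.0
[... 312 characters left out ...]
5.8] [0.5472 0.5287 0.    ] [0.5263 0.555  0.0298]
side red_marker 0.66 [399.6 314.5] [0.3912 0.5554 0.    ] [0.3872 0.5631 0.0092]
{'time_s': 1.0, 'joints': array([-84.1102,  19.5947,  87.3251,   0.0015,  73.0748,  -8.3658]), 'joint_vel': array([-0.0695,  0.0404, -0.0248, -0.0563,  0.0136,  0.0102]), 'tau': array([ -0.0037, -43.1144, -24.4485,   0.0716,   0.0486,  -0.    ]), 'ee_pos': array([ 0.1293, -0.5088,  0.2267]), 'ee_rot': array([[ 0.9692,  0.2462,  0.    ],
       [ 0.2462, -0.9692, -0.0001],
       [ 0.    ,  0.0001, -1.    ]]), 'contact_force': array([0.3126, 0.0517, 0.3967]), 'wrist_torque': array([ 0.0214, -0.001 , -0.0076]), 'grasp_force': 0.0, 'finger_gap': 1.0030187478167176}
```

```bash
python3 - <<'E'
import cv2
a=cv2.imread("pics/top0.png")[150:320,370:560]; b=cv2.imread("pics/side0.png")[150:290,270:470]
cv2.imwrite("pics/c.png",cv2.vconcat([cv2.resize(a,(400,300),interpolation=2)[:, :],cv2.resize(b,(400,280),interpolation=2)]))
E
```

```text
(no output)
```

View pics/c.png

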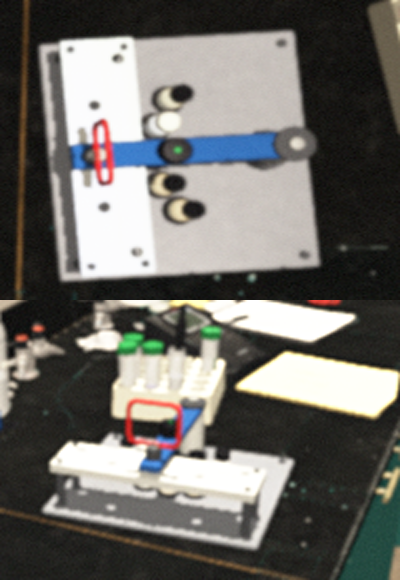

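View pics/side0.png

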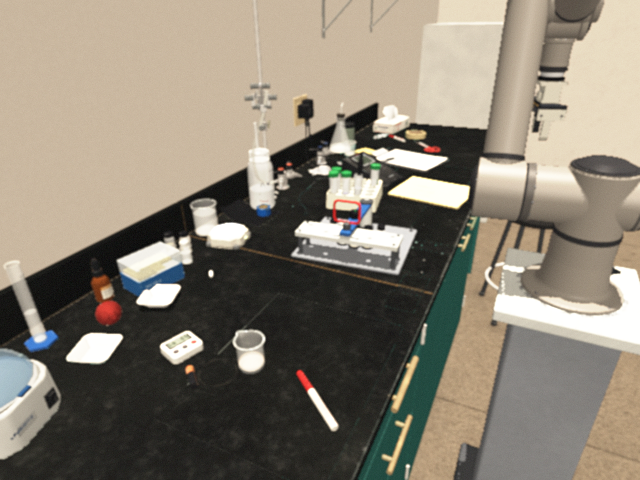

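The side view shows the station in the middle distance, with the red ring at about (345, 212). In the top view the arm points left (+y), with the ring at about column 417, row 237. The white cap, at about (452, 217), sits on the +x side, so the target is a = −0.314. Next I'll measure the station pose more precisely.

```bash
cat >> h.py <<'E'
from scipy.optimize import least_squares
def redmask(s,box):
    b,g,rr=[s["img"][...,i].astype(int) for i in range(3)]
    m=(rr>110)&(rr-g>60)&(rr-b>60); k=np.zeros_like(m); k[box[0]:box[1],box[2]:box[3]]=1
    return m&k
def loop(n=240):
    # rounded loop centreline 66 x 56, corner ~15
    W,H,c=33,28,15; p=[]
    for sx,sy,a0 in((1,1,0),(-1,1,90),(-1,-1,180),(1,-1,270)):
        for a in np.radians(np.linspace(a0,a0+90,8)): p.append((sx*(W-c)+c*np.cos(a),sy*(H-c)+c*np.sin(a)))
    p=np.array(p+p[:1]); L=np.r_[0,np.cumsum(np.linalg.norm(np.diff(p,axis=0),axis=1))]
    t=np.linspace(0,L[-1],n,endpoint=False); return np.c_[np.interp(t,L,p[:,0]),np.interp(t,L,p[:,1])]/1000
def proj(s,X):
    c=X@s["R"].T+s["t"]; q=c@s["camera_matrix"].T; return q[:,:2]/q[:,2:]
def fit_ring(views,x0=(.524,.092,.139,.07)):
    """views: list of (snapshot, mask). returns x,y,z of ring centre, yaw (dir of arm from +y, ccw)"""
    l=loop(); D=[(s,cv2.distanceTransform((~m).astype(np.uint8),2,5),np.argwhere(m)[:,::-1]) for s,m in views]
    from scipy.spatial import cKDTree
    def f(v):
        u=np.array([np.cos(v[3]),np.sin(v[3]),0]); X=np.array(v[:3])+l[:,:1]*u+l[:,1:]*np.array([0,0,1.])
        return np.concatenate([cKDTree(proj(s,X)).query(px)[0] for s,_,px in D])
    o=least_squares(f,x0,x_scale=[.01,.01,.01,.1],diff_step=1e-3); return o.x,np.sqrt(np.mean(o.fun**2))
E
python3 - <<'E'
from h import *
np.set_printoptions(precision=4,suppress=True)
T=snapshot("top");S=snapshot("side")
mt=redmask(T,(205,270,395,440)); ms=redmask(S,(190,235,320,375)); print(mt.sum(),ms.sum())
for v in([(T,mt),(S,ms)],[(T,mt)],[(S,ms)]): print(fit_ring(v))
# reader head top/vials/hinge by depth
for q in("vial_white_cap","vial_1_cap","hinge_axis","reader_head"):
    for d in regions_of("top",q)[:5]:
        m=d["region"]; rc=np.argwhere(m).mean(0); z=T["depth"][m]; print(q,round(d["p"],2),rc,m.sum(),by_depth(T,rc))
# corners of the white index plate (top 72 mm) and grey floor plate
b=T["img"].min(2); m=(b>200).astype(np.uint8); n,L,st,ce=cv2.connectedComponentsWithStats(m)
k=[i for i in range(1,n) if st[i,4]>1500 and 380<ce[i][0]<470]
for i in k:
    r_=cv2.minAreaRect(np.argwhere(L==i)[:,::-1].astype(np.float32)); print(st[i],[at_z(T,p[::-1],.072)[:2] for p in cv2.boxPoints(r_)])
E
```

```text
188 231
(array([0.5266, 0.0914, 0.1382, 0.0936]), np.float64(0.8843939332475864))
(array([0.525 , 0.0918, 0.1412, 0.0824]), np.float64(0.8230218702733737))
(array([0.5253, 0.0947, 0.1397, 0.1093]), np.float64(0.9187165121923135))
vial_white_cap 0.74 [220.3698 446.3542] 192 [0.5642 0.021  0.0672]
vial_white_cap 0.32 [235.8088 420.2353] 68 [0.5242 0.0928 0.1654]
vial_1_cap 0.76 [205.3192 452.1643] 213 [0.5953 0.0092 0.0677]
hinge_axis 0.87 [234.4332 459.5204] 1743 [0.5323 0.0058 0.1113]
reader_head 0.92 [234.9871 457.7403] 1941 [0.531  0.0098 0.1131]
[ 373   53   48   47 1722] [array([0.8988, 0.1796]), array([0.9192, 0.0889]), array([0.8283, 0.0709]), array([0.8082, 0.161 ])]
[ 398  172   40   60 1868] [array([0.659 , 0.1215]), array([0.6663, 0.0482]), array([0.5464, 0.0384]), array([0.5393, 0.1112])]
[ 404  245   69   62 2250] [array([0.5091, 0.1087]), array([ 0.5206, -0.0214]), array([ 0.3985, -0.0298]), array([0.3873, 0.0992])]
[ 375  419   35   61 1894] [array([0.167 , 0.1637]), array([0.1679, 0.0964]), array([0.0528, 0.096 ]), array([0.0519, 0.1627])]
```

```bash
cat >> h.py <<'E'
from scipy.spatial.transform import Rotation as Ro
PSI=.085; H=np.array([.541,-.097]); RC=np.array([.525,.092,.139])
def toolR(a=0.,tilt=45):
    """tool pose orientation with arm at angle a"""
    p=PSI+a; f=np.array([np.sin(p),-np.cos(p),0]); t=np.radians(tilt)
    z=np.cos(t)*f+np.sin(t)*np.array([0,0,-1.]); y=np.array([np.cos(p),np.sin(p),0]); return np.c_[np.cross(y,z),y,z]
def ringc(a=0.,lift=0.):
    p=PSI+a; return np.r_[H+.19*np.array([-np.sin(p),np.cos(p)]),.139+lift]
def rel(R,p,R0,p0):
    print(np.round(np.degrees(0)+np.r_[Ro.from_matrix(R0.T@R).as_rotvec(degrees=True),R0.T@(p-p0)*1000],1))
E
python3 - <<'E'
from h import *
np.set_printoptions(precision=4,suppress=True)
o=r.get_obs();R0,p0=o["ee_rot"],o["ee_pos"]
R1=Ro.from_euler('z',55,degrees=True).as_matrix()@R0;p1=np.array([.40,-.2,.38])
print(toolR(),ringc())
rel(R1,p1,R0,p0); R=toolR(); p2=ringc()-.15*R[:,2]+[0,0,.04]; print(p2); rel(R,p2,R1,p1)
E
```

```text
[[-0.06    0.9964  0.06  ]
 [ 0.7046  0.0849 -0.7046]
 [-0.7071  0.     -0.7071]] [0.5249 0.0923 0.139 ]
[   0.     0.   -55.   338.4 -232.7 -153.3]
[0.5159 0.198  0.2851]
[-10.  -44.2 -24.3 413.2 -32.7  94.9]
```

Request:
servo_tool(motion="0 0 0 0 0 -80 1; 0 0 -55 338 -233 -153 1; 0 0 -55 338 -233 -153 1; 0 0 -55 338 -233 -153 1; 0 0 -55 338 -233 -153 1; 0 0 -55 338 -233 -153 1; 0 0 -55 338 -233 -153 1; 0 0 -55 338 -233 -153 1; 0 0 -55 338 -233 -153 1; 0 0 -55 338 -233 -153 1; 0 0 -55 338 -233 -153 1; 0 0 -55 338 -233 -153 1; 0 0 -55 338 -233 -153 1; 0 0 -55 338 -233 -153 1; 0 0 -55 338 -233 -153 1", grip_force=20)

```text
time_s: 2.55
ee_pos: [0.3986, -0.2007, 0.3791]
ee_rot: [[0.355, 0.935, -0.001], [0.935, -0.355, 0.0], [-0.0, -0.001, -1.0]]
contact_force: [1.4, 0.6, -0.1]
finger_gap: 0.013
grasp_force: 0.0
```

Request:
servo_tool(motion="-10 -44.2 -24.3 413 -33 95 1; -10 -44.2 -24.3 413 -33 95 1; -10 -44.2 -24.3 413 -33 95 1; -10 -44.2 -24.3 413 -33 95 1; -10 -44.2 -24.3 413 -33 95 1; -10 -44.2 -24.3 413 -33 95 1; -10 -44.2 -24.3 413 -33 95 1; -10 -44.2 -24.3 413 -33 95 1; -10 -44.2 -24.3 413 -33 95 1; -10 -44.2 -24.3 413 -33 95 1; -10 -44.2 -24.3 413 -33 95 1; -10 -44.2 -24.3 413 -33 95 1; -10 -44.2 -24.3 413 -33 95 1; -10 -44.2 -24.3 413 -33 95 1; -10 -44.2 -24.3 413 -33 95 1")

```text
time_s: 3.8
ee_pos: [0.5151, 0.196, 0.2853]
ee_rot: [[-0.059, 0.997, 0.058], [0.705, 0.082, -0.704], [-0.707, -0.001, -0.707]]
contact_force: [-0.2, -0.2, 0.5]
finger_gap: 0.003
grasp_force: 0.0
```

```bash
python3 - <<'E'
from h import *
np.set_printoptions(precision=4,suppress=True)
o=r.get_obs();R0,p0=o["ee_rot"],o["ee_pos"]; print(o["joints"],p0,o["finger_gap"]); print(R0)
R=toolR()
for d in(-.06,.0126): rel(R,ringc()+d*R[:,2],R0,p0)
T=snapshot("top");S=snapshot("side")
mt=redmask(T,(205,270,395,440)); ms=redmask(S,(190,235,320,375)); print(mt.sum(),ms.sum())
a=T["img"][150:320,340:560]; b=S["img"][110:270,250:470]
cv2.imwrite("pics/d.png",cv2.vconcat([cv2.resize(a,(388,300)),cv2.resize(b,(388,282))]))
E
```

```text
[ 33.4769  34.4587  68.4271 -38.9739 100.0309  29.7697] [0.5151 0.196  0.2853] 0.0034170531203796487
[[-0.0588  0.9966  0.0576]
 [ 0.705   0.0823 -0.7044]
 [-0.7068 -0.0008 -0.7074]]
[ -0.1  -0.   -0.1  29.7   1.2 117.1]
[ -0.1  -0.   -0.1  29.7   1.4 189.7]
195 228
```

View pics/d.png

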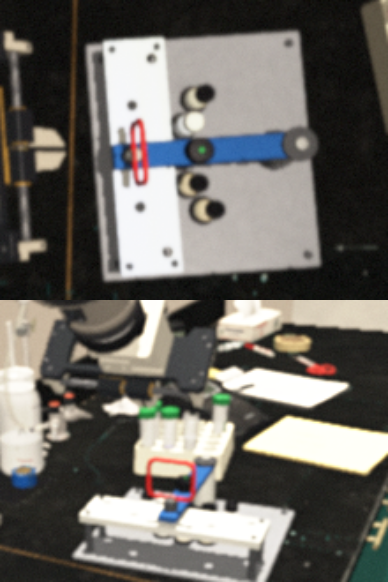

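The fingertip is lined up with the ring in the top view: both sit near crop row 150, with the ring at crop column 140. The side view shows the gripper above and behind it. Now I'll approach and enter the ring.

Request:
servo_tool(motion="0 0 0 30 1 20 1; 0 0 0 30 1 50 1; 0 0 0 30 1 80 1; 0 0 0 30 1 110 1; 0 0 0 30 1 117 1; 0 0 0 30 1 117 1; 0 0 0 30 1 117 1; 0 0 0 30 1 117 1")

```text
time_s: 4.57
ee_pos: [0.5218, 0.1378, 0.1822]
ee_rot: [[-0.059, 0.996, 0.062], [0.706, 0.085, -0.703], [-0.706, 0.002, -0.708]]
contact_force: [0.1, 0.1, 0.1]
finger_gap: 0.008
grasp_force: 0.0
```

```bash
python3 - <<'E'
from h import *
np.set_printoptions(precision=4,suppress=True)
o=r.get_obs();R0,p0=o["ee_rot"],o["ee_pos"]; print(p0,o["contact_force"])
R=toolR()
for d in(.0126,): rel(R,ringc()+d*R[:,2],R0,p0)
T=snapshot("top");S=snapshot("side")
a=T["img"][190:290,360:480]; b=S["img"][170:250,300:410]
cv2.imwrite("pics/e.png",cv2.vconcat([cv2.resize(a,(396,300)),cv2.resize(b,(396,290))]))
E
```

```text
[0.5218 0.1378 0.1822] [0.0865 0.092  0.0522]
[ 0.1 -0.1 -0.1 -1.8 -0.9 75.4]
```

View pics/e.png

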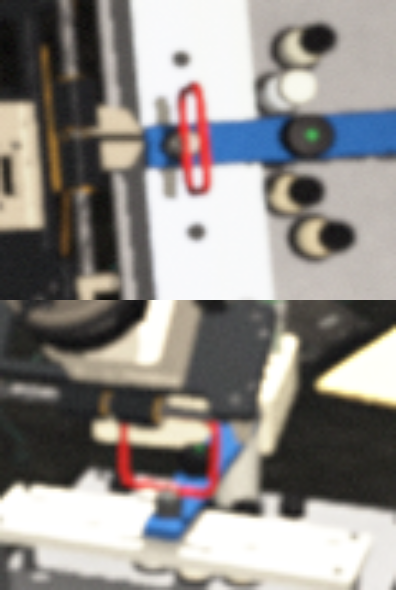

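The finger (crop rows 107–170) is centred on the ring (rows 85–193), so I'll insert along the tool z axis.

Request:
servo_tool(motion="0 0 0 -2 -1 15 1; 0 0 0 -2 -1 30 1; 0 0 0 -2 -1 42 1; 0 0 0 -2 -1 54 1; 0 0 0 -2 -1 65 1; 0 0 0 -2 -1 75 1; 0 0 0 -2 -1 75 1; 0 0 0 -2 -1 75 1")

```text
time_s: 5.33
ee_pos: [0.5247, 0.0827, 0.1291]
ee_rot: [[-0.061, 0.996, 0.059], [0.705, 0.085, -0.704], [-0.707, -0.001, -0.708]]
contact_force: [0.2, 0.6, 0.5]
finger_gap: 0.005
grasp_force: 0.0
```

```bash
cat > st.py <<'E'
from h import *
np.set_printoptions(precision=4,suppress=True)
import sys
o=r.get_obs(); print(o["time_s"],o["ee_pos"],o["contact_force"],o["joints"])
T=snapshot("top");S=snapshot("side")
mt=redmask(T,(195,275,395,450)); ms=redmask(S,(180,240,300,385)); print(mt.sum(),ms.sum())
print(fit_ring([(T,mt),(S,ms)]))
cv2.imwrite("pics/T.png",T["img"]);cv2.imwrite("pics/S.png",S["img"])
E
python3 st.py
```

```text
5.3333 [0.5247 0.0827 0.1291] [0.2363 0.6001 0.4587] [ 23.8018  38.1495  89.116  -43.5695  75.8018  39.0082]
126 85
(array([0.5268, 0.0914, 0.1371, 0.0955]), np.float64(1.0148374111045735))
```

Request:
servo_tool(motion="0 0 0 -1.4 0 -1.4 1; 0 0 0 -2.8 0 -2.8 1; 0 0 0 -4.2 0 -4.2 1; 0 0 0 -5.6 0 -5.6 1; 0 0 0 -7 0 -7 1; 0 0 0 -8 0 -8 1; 0 0 0 -9 0 -9 1; 0 0 0 -10 0 -10 1; 0 0 0 -10 0 -10 1")

```text
time_s: 6.18
ee_pos: [0.5246, 0.0831, 0.143]
ee_rot: [[-0.061, 0.996, 0.059], [0.706, 0.085, -0.703], [-0.706, -0.001, -0.708]]
contact_force: [0.6, 4.3, -4.8]
finger_gap: 0.006
grasp_force: 3.5
```

Request:
servo_tool(motion="0 0 0 -0.8 0 -0.8 1; 0 0 0 -1.6 0 -1.6 1; 0 0 0 -2.4 0 -2.4 1; 0 0 0 -3.2 0 -3.2 1; 0 0 0 -4 0 -4 1; 0 0 0 -4.8 0 -4.8 1; 0 0 0 -5.6 0 -5.6 1; 0 0 0 -6.4 0 -6.4 1; 0 0 0 -6.4 0 -6.4 1; 0 0 0 -6.4 0 -6.4 1")

```text
time_s: 7.02
ee_pos: [0.5245, 0.0831, 0.1518]
ee_rot: [[-0.061, 0.996, 0.059], [0.706, 0.085, -0.703], [-0.706, -0.001, -0.708]]
contact_force: [0.9, 4.7, -6.8]
finger_gap: 0.005
grasp_force: 4.1
```

```bash
python3 st.py
```

```text
7.0167 [0.5245 0.0831 0.1518] [ 0.9323  4.7286 -6.8087] [ 23.825   36.3648  88.16   -43.0728  77.7606  37.0514]
130 126
(array([0.5267, 0.0917, 0.1522, 0.0964]), np.float64(1.0144584916980801))
```

```bash
cat >> h.py <<'E'
def swing(da_list,back=0.):
    o=r.get_obs();R0,p0=o["ee_rot"],o["ee_pos"]
    for da in da_list:
        Q=Ro.from_euler('z',da).as_matrix(); h=np.r_[H,0]; p=h+Q@(p0-h); rel(Q@R0,p,R0,p0)
E
python3 -c "
from h import *
np.set_printoptions(precision=4,suppress=True)
swing(-np.arange(1,13)*.025)"
```

```text
[ 1.   0.   1.  -0.   4.5  0. ]
[ 2.   0.   2.  -0.1  9.   0.1]
[ 3.   0.   3.  -0.3 13.6  0.3]
[ 4.   0.   4.1 -0.6 18.1  0.5]
[ 5.1  0.   5.1 -0.9 22.6  0.9]
[ 6.1  0.   6.1 -1.4 27.   1.3]
[ 7.1  0.   7.1 -1.9 31.5  1.8]
[ 8.1  0.   8.1 -2.4 35.9  2.4]
[ 9.1  0.   9.1 -3.1 40.4  3. ]
[10.1  0.  10.1 -3.8 44.8  3.7]
[11.1  0.  11.2 -4.7 49.1  4.5]
[12.1  0.  12.2 -5.5 53.5  5.4]
```

Request:
servo_tool(motion="1 0 1 0 4.5 0 1; 2 0 2 -0.1 9 0.1 1; 3 0 3 -0.3 13.6 0.3 1; 4 0 4 -0.6 18.1 0.5 1; 5.1 0 5.1 -0.9 22.6 0.9 1; 6.1 0 6.1 -1.4 27 1.3 1; 7.1 0 7.1 -1.9 31.5 1.8 1; 8.1 0 8.1 -2.4 35.9 2.4 1; 9.1 0 9.1 -3.1 40.4 3 1; 10.1 0 10.1 -3.8 44.8 3.7 1; 10.1 0 10.1 -3.8 44.8 3.7 1; 10.1 0 10.1 -3.8 44.8 3.7 1")

```text
time_s: 8.12
ee_pos: [0.5701, 0.0817, 0.1513]
ee_rot: [[0.115, 0.987, -0.117], [0.699, -0.164, -0.696], [-0.706, -0.001, -0.708]]
contact_force: [0.6, 5.5, -6.1]
finger_gap: 0.006
grasp_force: 4.4
```

```bash
cat >> st.py <<'E'
# arm angle from blue arm pixels (top face 92 mm) and reader head
def arm(T):
    b,g,rr=[T["img"][...,i].astype(int) for i in range(3)]
    m=(b-rr>70); m[:, :395]=0; m[:,520:]=0; m[:185]=0; m[285:]=0
    P=np.array([at_z(T,c,.092)[:2] for c in np.argwhere(m)]); v=P-H; d=np.linalg.norm(v,axis=1); k=(d>.04)&(d<.165)
    th=np.arctan2(-v[k,0],v[k,1])
    return np.median(th), k.sum()
print("arm",arm(T))
for d in spot_point("top","reader_head")[:1]: q=at_z(T,d["centre"],.112)[:2]; v=q-H; print("head",d["p"],q,np.arctan2(-v[0],v[1]),np.linalg.norm(v))
E
python3 st.py; python3 - <<'E'
import cv2
T=cv2.imread("pics/T.png")[160:310,340:540];S=cv2.imread("pics/S.png")[150:280,280:453]
cv2.imwrite("pics/f.png",cv2.vconcat([cv2.resize(T,(400,300)),cv2.resize(S,(400,300))]))
E
```

```text
8.1167 [0.5701 0.0817 0.1513] [ 0.5518  5.5018 -6.1035] [ 20.0652  44.3162  71.7268 -37.8745  90.1116  38.4848]
139 108
(array([ 0.5747,  0.0892,  0.1506, -0.1516]), np.float64(1.0152860088761397))
arm (np.float64(-0.159924097915211), np.int64(671))
head 0.95 [0.5592 0.0266] -0.1465750537487134 0.12489656220170027
```

View pics/f.png

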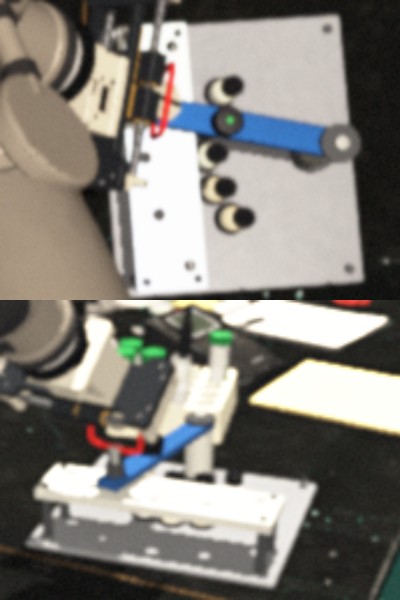

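```bash
python3 - <<'E'
exec(open("st.py").read().replace('o=r.get','o=r.get'))
print("--")
T["img"]=cv2.imread("pics/top0.png"); print("arm0",arm(T)); q=at_z(T,[237,448.1],.112)[:2]; v=q-H; print(np.arctan2(-v[0],v[1]),np.linalg.norm(v))
swing(-np.arange(1,6)*.0128)
E
```

```text
8.2667 [0.5698 0.0817 0.1515] [ 1.4405  4.2889 -6.7534] [ 20.0836  44.288   71.7735 -37.8843  90.1069  38.4826]
139 108
(array([ 0.5745,  0.0893,  0.1507, -0.1514]), np.float64(1.0201047004826203))
arm (np.float64(-0.1582336249633194), np.int64(669))
head 0.96 [0.5573 0.0258] -0.1319125640861169 0.12385297172973855
--
arm0 (np.float64(0.08493930613922439), np.int64(679))
0.11215399365407068 0.12614613334891422
[ 0.5  0.   0.5 -0.   2.3  0. ]
[ 1.   0.   1.  -0.   4.6  0. ]
[ 1.6  0.   1.6 -0.1  7.   0.1]
[ 2.1  0.   2.1 -0.2  9.3  0.1]
[ 2.6  0.   2.6 -0.2 11.6  0.2]
```

Request:
servo_tool(motion="0.5 0 0.5 0 2.3 0 1; 1 0 1 0 4.6 0 1; 1.6 0 1.6 -0.1 7 0.1 1; 2.1 0 2.1 -0.2 9.3 0.1 1; 2.6 0 2.6 -0.2 11.6 0.2 1; 2.6 0 2.6 -0.2 11.6 0.2 1")

```text
time_s: 8.92
ee_pos: [0.5815, 0.0795, 0.1513]
ee_rot: [[0.16, 0.974, -0.161], [0.69, -0.227, -0.687], [-0.706, -0.002, -0.708]]
contact_force: [1.9, 5.8, -7.4]
finger_gap: 0.006
grasp_force: 4.4
```

```bash
python3 st.py
```

```text
8.9167 [0.5815 0.0795 0.1513] [ 1.9093  5.7875 -7.4485] [ 18.9505  46.3962  67.3455 -36.773   93.3739  38.9477]
123 90
(array([ 0.5871,  0.0866,  0.1506, -0.2163]), np.float64(1.0292483370122885))
arm (np.float64(-0.22520304379895767), np.int64(665))
head 0.83 [0.5664 0.0199] -0.21416686271155758 0.11962417000052615
```

Request:
servo_tool(motion="0 0 0 1 0 1 1; 0 0 0 2 0 2 1; 0 0 0 3.5 0 3.5 1; 0 0 0 5 0 5 1; 0 0 0 6.5 0 6.5 1; 0 0 0 8 0 8 1; 0 0 0 9.5 0 9.5 1; 0 0 0 11 0 11 1; 0 0 0 12.5 0 12.5 1; 0 0 0 14 0 14 1; 0 0 0 15.7 0 15.7 1; 0 0 0 15.7 0 15.7 1")

```text
time_s: 10.07
ee_pos: [0.5809, 0.0786, 0.1299]
ee_rot: [[0.159, 0.974, -0.162], [0.689, -0.227, -0.689], [-0.707, -0.001, -0.707]]
contact_force: [0.6, -0.5, -0.5]
finger_gap: 0.004
grasp_force: 0.0
```

```bash
python3 st.py
```

```text
10.0667 [0.5809 0.0786 0.1299] [ 0.6154 -0.5441 -0.4932] [ 18.9318  47.6971  68.4336 -36.8178  91.5217  40.3695]
129 57
(array([ 0.5877,  0.0868,  0.1381, -0.2108]), np.float64(1.0748916370348478))
arm (np.float64(-0.22644256353716385), np.int64(666))
head 0.63 [0.5601 0.0207] -0.16108605872135132 0.1192282139851632
```

Request:
servo_tool(motion="0 0 0 0 0 -8 1; 0 0 0 0 0 -18 1; 0 0 0 0 0 -30 1; 0 0 0 0 0 -45 1; 0 0 0 0 0 -65 1; 0 0 0 0 0 -95 1; 0 0 0 0 0 -130 1; 0 0 0 0 0 -160 1; 0 0 0 0 0 -190 1; 0 0 0 0 0 -190 1; 0 0 0 0 0 -190 1; 0 0 0 0 0 -190 1")

```text
time_s: 11.22
ee_pos: [0.6114, 0.2098, 0.2638]
ee_rot: [[0.158, 0.974, -0.161], [0.689, -0.226, -0.689], [-0.707, -0.002, -0.707]]
contact_force: [-1.0, -0.8, 0.7]
finger_gap: 0.001
grasp_force: 0.0
```

```bash
python3 st.py; python3 - <<'E'
import cv2
T=cv2.imread("pics/T.png")[160:310,340:540];S=cv2.imread("pics/S.png")[150:280,280:453]
cv2.imwrite("pics/g.png",cv2.vconcat([cv2.resize(T,(400,300)),cv2.resize(S,(400,300))]))
E
```

```text
11.2167 [0.6114 0.2098 0.2638] [-1.0005 -0.8373  0.6553] [ 27.3572  53.1513  35.5302 -37.6723 118.4068  30.0873]
188 240
(array([ 0.5868,  0.0868,  0.1387, -0.224 ]), np.float64(1.040932136669671))
arm (np.float64(-0.22756393995576496), np.int64(665))
head 0.79 [0.5636 0.0264] -0.1809354866032689 0.12540345006257025
```

View pics/g.png

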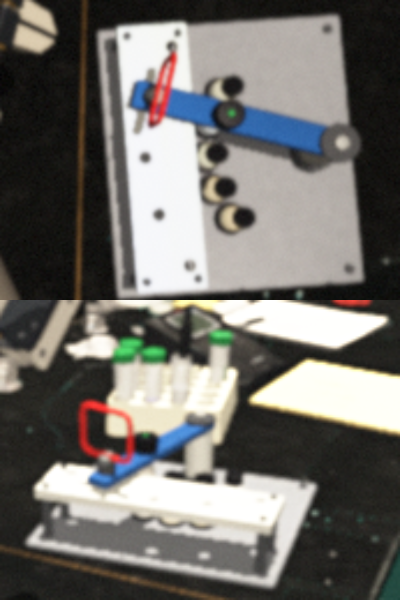

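The ring height now fits at 138.7 mm, against 138.2 mm when the pin was home at the start. The arm has turned −0.313 rad, and the picture shows the reader head (crop 230, 115) over the white-cap seat with the gripper clear.

```bash
python3 -c "
from bench import job_done; print(job_done())"
```

```text
the job is handed in; nothing more can be done
None
```

I lifted the pin by the ring, swung the arm about −0.313 rad to the white-capped vial's hole, let the pin drop home, and handed the job in with the gripper clear; no verdict was shown.

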